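Weigh out steel discs on the bench scale

ROBOT

A 6-joint arm with a two-finger parallel gripper is mounted at the origin on the work surface. World frame = base frame: x ahead of the robot, y to its left, z up, the work surface at z = 0. Lengths are in mm, angles in rad, forces in N, time in s.
With the tool pointing down it reaches from about 400 to 825 mm from the base axis. Payload 7 kg.
Tool frame: the origin (TCP) lies at the very end of the fingers, on their centre line; the grasp point (between the pads) lies 19 mm behind it (bot.pinch_z is the z of the grasp point in the tool frame, in mm); z points along the fingers, y is the line along which they close (so a half turn about z gives the same grasp; the last joint's range is limited). The gripper opens to 88 mm and grips with 3 to 60 N. Pads are 19 mm wide; open, the fingers measure 130 mm over their backs; the gripper's body (78 mm by 193 mm) begins 47 mm behind the grasp point.
Start: joints at [-0.919, 0.359, 0.012, 0, -1.224, -0.288], TCP at [240.156, -630.809, 226.561] pointing down, gripper open.
Joint ranges: [-3.07, 3.07], [-1.43, 2.12], [-1.02, 1.25], [-3.03, 1.67], [-3.05, -0], [-3.03, 3.03]. Speed limits (rad/s): [2.39, 2.39, 3.01, 3.14, 3.14, 3.14].

INTERFACE

Orientations are given as a rotation vector (axis times angle).
In Python, from rig import bot gives the robot as it stands. Calls block until the motion is done:
- bot.goto(position, orientation): joint-space move of the TCP to a pose.
- bot.movel(position, vel=150, attitude=None): straight line of the TCP; attitude=None keeps the orientation; vel is the mean speed in mm/s.
- bot.move_joints(angles): joint-space move.
- bot.set_gripper(opening, grip_force=None): finger opening in mm; grip_force is the grip in N (None keeps the last); returns when the fingers have stopped.
- bot.dwell(seconds).
- bot.solve_ik(position, orientation): joint angles nearest the present ones, or None.
- bot.capture(name): name is "side" or "top"; returns a dict with "image" (420x560x3 uint8, red, green, blue), "intrinsics" (3x3 intrinsics, pixels), "origin" and "attitude" of the camera in the world. Camera axes: x right, y down, z forward; pixel columns grow to the right and rows downward; lengths in mm; the calibration is good to about 2 mm. A picture is of the moment at which its call begins. There is no depth.
A pose or a line that the arm cannot do raises bot.PlanningError and nothing moves.
- bot.hand_in(): hands the job in; it is judged then, once.
Trained networks look in a picture, given as the dict that the camera call returned (one of the last four; its "shot" number tells which), for a name from the list of things; names that differ only in an ending like _2 or _b are one class to them, and where a whole thing is asked for, a point or a joint stands for the part that bears it (a point fixed in the world has none). Each returns a list of dicts, best first, with "conf" (0 to 1); they miss things now and then, are a little off and sometimes report something else, mostly with a low value. They report only what shows in the picture. A call takes as long as a camera call.
- bot.regions_of(name, picture): "mask" (420x560 bool, what is visible of it) and "xy" ([column, row] as shares, 0 to 1, of the picture: columns of its width, rows of its height, amid what is visible of it).
- bot.spot_point(name, picture): "xy" ([column, row] as shares, 0 to 1, of the picture: columns of its width, rows of its height: a listed point, or the origin of a listed thing).
Readings, each from a call of its own:
- bot.current_time_s(): time.
- bot.current_joint_pos(): joint angles.
- bot.current_qd(): joint speeds.
- bot.current_joint_efforts(): joint torques, N m.
- bot.current_tcp_pos(): TCP position.
- bot.current_tool_rot(): TCP orientation.
- bot.current_contact_force(): force on the tool from outside, world axes, zero at the start.
- bot.current_ft_torque(): the same for the moment, N m.
- bot.current_gripper_width(): finger opening in mm.
- bot.current_gripper_force(): force on a finger pad.
Only numpy, scipy, OpenCV 4.12 (cv2) and the standard library are available. Lean on these libraries where they do the work, as an engineer would, in place of code of your own. Each camera call takes 0.05 s, during which the arm holds its last target. There are 200 camera calls.

TASK

Weigh out a batch of steel pencil discs on the bench scale: with a closed fingertip resting on top of a disc, drag it along its lane and over the lip into the pan, finishing one disc before the next, until the scale's needle stands between the two pegs on the dial, and no further: the tin already in the pan counts and stays. Press gently all the way (a light fingertip, never more than 15 N) and do not pick the discs up; do not push on the pan, leave the discs that are not needed in their lanes, and do not disturb anything else.

Things in the scene. Friction and masses are not known exactly. Their poses are not given: they have to be found in the camera images.
- lip (a point): Middle of the lip of the scale's wooden loading board, 72.5 mm above the table. x runs along the lanes from the board out over the pan, y across them, z up. Four parallel lanes open at the lip, centred at y = -69, -23, +23, +69 mm, each 32 mm wide; walls and back stop (face at x = -84 mm) stand 3.5 mm above this point; at the start the discs' flat tops stand 2 mm above them.
- scale: The whole bench scale (fixed), 200 mm wide. Origin on the table under the lip; axes as the lip's. The board reaches from x = -98 mm to the lip; lane floor at z = 70 mm at the back; from x about -45 mm on it climbs, by 1 to 5 mm at the lip, differently in each worn lane: keep to it by feel. The board yields about 1 mm per 10 N of pressing: a fingertip 1.5 mm too low is too hard, too high does not touch. Never over 15 N.
- pan: Aluminium pan of the scale, an open tray beyond the lip; origin: centre of its underside, 64 mm past the lip; axes as the lip's. Inside 114 mm (x) by 190 mm (y), floor 3 mm over the origin, walls 30 mm high over the floor. Empty, its floor is 42.5 mm below the lip; it sinks on a spring 7 mm per 100 g and settles in about 0.5 s. Do not push it (3 N at most).
- tin: Closed aluminium tin, 34 mm wide, 18 mm high, of unknown weight (33 to 88 g), lying in the pan at its far side from the start; origin: centre of underside. It is part of the load and stays in the pan.
- needle (a joint): Needle on the flat round dial (104 mm wide, 40 mm high) beside the pan on its +y side. 0 rad = empty pan, pointing to the lip's -x; turns clockwise seen from above, 0.01 rad per gram in the pan. The two steel pegs on the dial's rim stand at 1.50 and 2.00 rad; the right weight is between them. It starts at 0.33 to 0.88 rad (the tin), so two or three discs are needed.
- disc0_center (a point): Centre of steel disc 0: 30 mm wide, 8 mm thick, top edge bevelled 2 mm, flat top 26 mm wide, 40 to 48 g. Starts flat in the lane at lip y = -69 mm, 64 to 68 mm behind the lip. A shut fingertip pressed on top with 3 to 12 N drags it (it may slip a little); it tips into the pan once its centre is about 10 mm past the lip. Not over 15 N, not lifted over 12 mm.
- disc1_center (a point): Centre of steel disc 1: 30 mm wide, 8 mm thick, top edge bevelled 2 mm, flat top 26 mm wide, 40 to 48 g. Starts flat in the lane at lip y = -23 mm, 64 to 68 mm behind the lip. A shut fingertip pressed on top with 3 to 12 N drags it (it may slip a little); it tips into the pan once its centre is about 10 mm past the lip. Not over 15 N, not lifted over 12 mm.
- disc2_center (a point): Centre of steel disc 2: 30 mm wide, 8 mm thick, top edge bevelled 2 mm, flat top 26 mm wide, 40 to 48 g. Starts flat in the lane at lip y = +23 mm, 64 to 68 mm behind the lip. A shut fingertip pressed on top with 3 to 12 N drags it (it may slip a little); it tips into the pan once its centre is about 10 mm past the lip. Not over 15 N, not lifted over 12 mm.
- disc3_center (a point): Centre of steel disc 3: 30 mm wide, 8 mm thick, top edge bevelled 2 mm, flat top 26 mm wide, 40 to 48 g. Starts flat in the lane at lip y = +69 mm, 64 to 68 mm behind the lip. A shut fingertip pressed on top with 3 to 12 N drags it (it may slip a little); it tips into the pan once its centre is about 10 mm past the lip. Not over 15 N, not lifted over 12 mm.
- slide_gauge: Wooden caliper-like slide gauge, 170 mm long, lying beside the pan on the -y side (origin: centre of underside). A bystander; leave it where it is.
- barrel: Lime green plastic pencil barrel, 105 mm long, 12 mm thick, lying before the board (origin: centre of underside). A bystander; leave it where it is.
- spring_tube: Silver spring housing tube, 14 mm wide, 40 mm high, standing beside the board on the +y side (origin: centre of underside). A bystander; leave it where it is.
- eraser_cap: Chunky black eraser cap, 24 mm wide, 26 mm high, standing beside the board on the +y side (origin: centre of underside). A bystander; leave it where it is.
- stopper: Cobalt glass bottle stopper, 36 mm wide, 36 mm high, standing beside the board on the +y side (origin: centre of underside). A bystander; leave it where it is.
- caddy: Grey open tray of caps, 60 x 100 x 30 mm, standing before the board (origin: centre of underside). A bystander; leave it where it is.

How it is judged:
By the outcome, as a careful person would: the job done as asked, in the order asked, and still so for the second after the job is handed in, with the robot touching nothing.
It also fails if it takes over 70 s, if anything falls off the work surface, if the arm or the gripper's body presses on something with over 40 N, if the wrist force passes 120 N, or if a joint passes its speed limit or range.

## Working session

There is one attempt and no reset: what is moved stays moved. The work goes in short steps, each a Python script; the robot and the scene stay as the last script left them, time stands still between calls to the robot, and variables do not carry over. Pictures are saved under pics/ and viewed, at most 10 in all, crops included, and the job is handed in when it is done.

```bash
ls; mkdir -p pics; cat > h.py <<'E'
import numpy as np, cv2
from scipy.spatial.transform import Rotation as R
from rig import bot
def Rm(p):
    a=np.array(p["attitude"],float); return a if a.shape==(3,3) else R.from_rotvec(a).as_matrix()
def ray(p,xy):
    u=np.array([xy[0]*560,xy[1]*420,1.]); d=Rm(p)@np.linalg.solve(np.array(p["intrinsics"]),u)
    return np.array(p["origin"],float),d
def atz(p,xy,z):
    o,d=ray(p,xy); return o+d*(z-o[2])/d[2]
def proj(p,X):
    c=Rm(p).T@(np.array(X,float)-p["origin"]); k=np.array(p["intrinsics"])@c; return k[:2]/k[2]
def save(p,n): cv2.imwrite(n,cv2.cvtColor(p["image"],cv2.COLOR_RGB2BGR))
def tri(rs):
    A=0;b=0
    for o,d in rs:
        d=d/np.linalg.norm(d);M=np.eye(3)-np.outer(d,d);A=A+M;b=b+M@o
    return np.linalg.solve(A,b)
E
python3 - <<'E'
from h import *
P={n:bot.capture(n) for n in("top","side")}
for n in P: save(P[n],f"pics/{n}0.png"); print(n,P[n]["origin"],P[n]["attitude"],P[n]["intrinsics"])
for k in["lip","scale","pan","tin","needle","disc0_center","spring_tube","eraser_cap","stopper","caddy","barrel"]:
    for n in P:
        print(k,n,[(np.round(np.array(d["xy"])*[560,420],1),round(d["conf"],2)) for d in bot.spot_point(k,P[n])[:5]])
E
```

```text
pics
top [ 5.07335502e+02 -4.43149951e-01  8.10566795e+02] [-2.17380901  2.18021231 -0.16224155] [[440.60516095   0.         277.14347392]
 [  0.         440.60516095 215.79761972]
 [  0.           0.           1.        ]]
side [425.70569013 586.14183862 421.39946684] [-0.37477527  2.55417992 -1.52740663] [[452.33315618   0.         284.77394037]
 [  0.         452.33315618 211.11653266]
 [  0.           0.           1.        ]]
lip top [(array([300. , 201.8]), 0.82)]
lip side [(array([280.5, 201.4]), 0.57), (array([321.6, 224.8]), 0.28)]
scale top [(array([299. , 201.7]), 0.85), (array([306.4, 145.9]), 0.65)]
scale side [(array([277.1, 239. ]), 0.74), (array([321.3, 211.5]), 0.61)]
pan top [(array([288.5, 167.2]), 0.95)]
pan side [(array([241.1, 227.8]), 0.59)]
tin top [(array([308.2, 144.2]), 0.75)]
tin side [(array([231.2, 209.5]), 0.82)]Traceback (most recent call last):
  File "<stdin>", line 6, in <module>
ValueError: it knows: barrel, caddy, disc0_center, disc1_center, disc2_center, disc3_center, eraser_cap, lip, pan, scale, slide_gauge, spring_tube, stopper, tin
```

```bash
python3 - <<'E'
from h import *
P={n:bot.capture(n) for n in("top","side")}
for k in["lip","disc0_center","disc1_center","disc2_center","disc3_center","spring_tube","eraser_cap","stopper","caddy"]:
    z=dict(lip=72.5).get(k,74 if 'disc' in k else 0)
    for n in P:
        print(k,n,[(np.round(np.array(d["xy"])*[560,420],1),np.round(atz(P[n],d["xy"],z),1)[:2],round(d["conf"],2)) for d in bot.spot_point(k,P[n])[:5]])
E
```

```text
lip top [(array([300.3, 201.6]), array([617.4, -64.5]), 0.95), (array([297.4, 204.1]), array([613.1, -59.5]), 0.71)]
lip side [(array([278.3, 201.7]), array([627.7, -65.1]), 0.95)]
disc0_center top [(array([349.2, 226.7]), array([ 574.4, -146.6]), 0.83), (array([322.7, 233.4]), array([ 563.2, -101.5]), 0.67)]
disc0_center side [(array([319.9, 183.4]), array([ 575.8, -154.9]), 0.66)]
disc1_center top [(array([321.5, 234.3]), array([561.6, -99.5]), 0.5)]
disc1_center side [(array([319.3, 201.6]), array([560.8, -83. ]), 0.49)]
disc2_center top [(array([293.9, 240.7]), array([551. , -52.9]), 0.6)]
disc2_center side [(array([232.2, 206.6]), array([694.2, -22.9]), 0.6), (array([319.4, 207.8]), array([555.7, -61.1]), 0.43)]
disc3_center top [(array([341.3, 270.3]), array([ 501.4, -131.7]), 0.74), (array([271.2, 244.7]), array([544.5, -14.8]), 0.65), (array([312.6, 146.9]), array([712.3, -86.6]), 0.41)]
disc3_center side [(array([321.4, 223.1]), array([541.7, -12.5]), 0.48)]
spring_tube top [(array([222.5, 232.5]), array([570.9,  73.2]), 0.52)]
spring_tube side [(array([288.5, 294.5]), array([567.1,  80.1]), 0.69)]
eraser_cap top [(array([236.4, 265.5]), array([510.5,  47.4]), 0.59)]
eraser_cap side [(array([328.4, 290.3]), array([513.2,  53.5]), 0.52)]
stopper top [(array([197.5, 254.2]), array([531.3, 118.2]), 0.5)]
stopper side [(array([307.7, 314.7]), array([529.6, 114.5]), 0.73), (array([323.1, 183.7]), array([ 600.6, -313.3]), 0.67)]
caddy top [(array([343.3, 272.1]), array([ 497.5, -148.4]), 0.74)]
caddy side [(array([358.7, 229.1]), array([ 496.2, -138.5]), 0.74)]
```

View pics/top0.png

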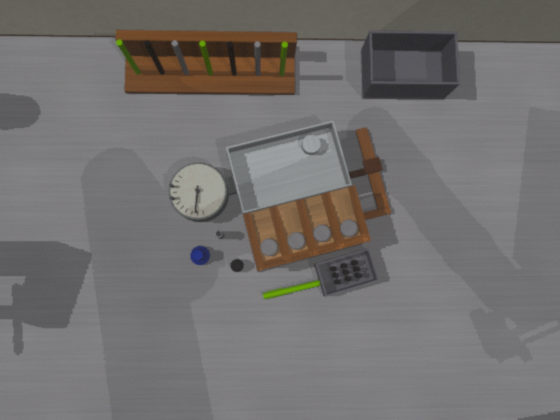

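View pics/side0.png

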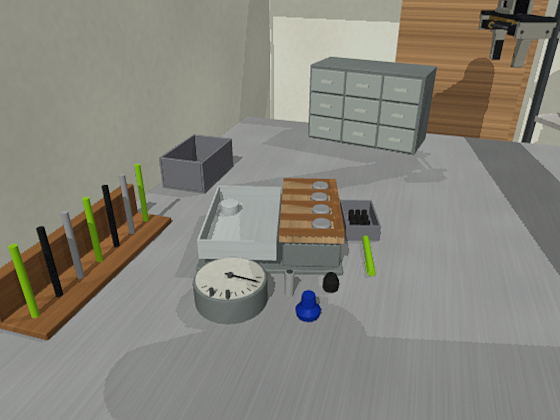

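The top view shows the board with discs at about (349,228), (322,233), (296,240) and (269,247). The tin is at (312,145) and the dial at (198,190). Next I fit the scale pose and check the overlay up close.

```bash
cat >> h.py <<'E'
def lipT(s): # x,y,z of lip, yaw
    c,n=np.cos(s[3]),np.sin(s[3]); return np.array(s[:3]),np.array([[c,-n,0],[n,c,0],[0,0,1]])
def L2W(s,p): o,M=lipT(s); return o+M@np.array(p,float)
E
python3 - <<'E'
from h import *
from scipy.optimize import least_squares
P={n:bot.capture(n) for n in("top","side")}
obs=[]
for n in P:
    d=bot.spot_point("lip",P[n])[0]; obs.append((n,None,np.array(d["xy"])*[560,420]))
    for r in bot.regions_of("disc0_center",P[n])[:6]:
        m=r["mask"]; v,u=np.nonzero(m); print(n,m.sum(),u.mean().round(1),v.mean().round(1),round(r["conf"],2))
        if m.sum()<1500: obs.append((n,1,np.array([u.mean(),v.mean()])+.5))
ys=[-69,-23,23,69]
s0=np.array([619,-64,72.5,.225])
def assign(s):
    out=[]
    for n,k,uv in obs:
        if k is None: out.append((n,None,uv));continue
        e=[np.linalg.norm(proj(P[n],L2W(s,[-66,y,3.5]))-uv) for y in ys]
        if min(e)<9: out.append((n,int(np.argmin(e)),uv))
    return out
A=assign(s0);print([(a[0],a[1]) for a in A])
def f(q):
    s=[q[0],q[1],72.5,q[2]];r=[]
    for n,k,uv in A:
        X=[0,0,0] if k is None else [q[3+k],ys[k],4.5]
        r+=list((proj(P[n],L2W(s,X))-uv)*(.5 if k is None else 1))
    return np.r_[r,(q[3:]+66)/2]
q=least_squares(f,[619,-64,.225,-66,-66,-66,-66],loss="soft_l1").x
print(np.round(q,3),np.round(f(q),1)); np.save("q.npy",q)
s=[q[0],q[1],72.5,q[2]]
for n,(a,b,w,h) in dict(top=(155,120,230,160),side=(180,165,200,160)).items():
    im=cv2.cvtColor(P[n]["image"],cv2.COLOR_RGB2BGR)[b:b+h,a:a+w]; S=780//w
    im=cv2.resize(im,None,fx=S,fy=S,interpolation=cv2.INTER_CUBIC)
    def pl(pts,c):
        pp=np.array([(proj(P[n],L2W(s,p))-[a,b]+.0)*S for p in pts]).astype(np.int32); cv2.polylines(im,[pp],False,c,1)
    pl([[0,-100,0],[0,100,0]],(0,0,255)); pl([[-98,-100,3.5],[-98,100,3.5],[0,100,3.5]],(255,0,0))
    for k in range(4):
        pl([[q[3+k]+13*np.cos(t),ys[k]+13*np.sin(t),5.5] for t in np.linspace(0,6.3,30)],(0,255,0))
    cv2.imwrite(f"pics/z_{n}.png",im)
E
```

```text
top 226 348.3 227.6 0.5
[('top', None), ('top', 0), ('side', None)]
[ 6.22576e+02 -6.44000e+01  2.02000e-01 -6.60380e+01 -6.60000e+01
 -6.60000e+01 -6.60000e+01] [-0.2 -1.3 -0.  -0.   1.6  0.  -0.   0.   0.   0. ]
```

View pics/z_top.png

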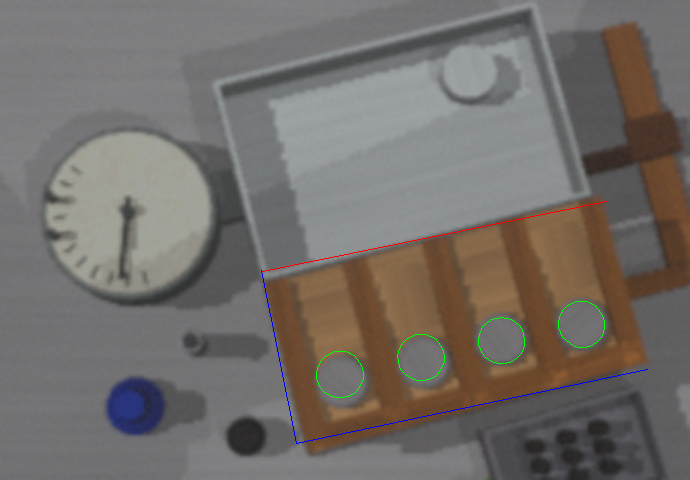

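View pics/z_side.png

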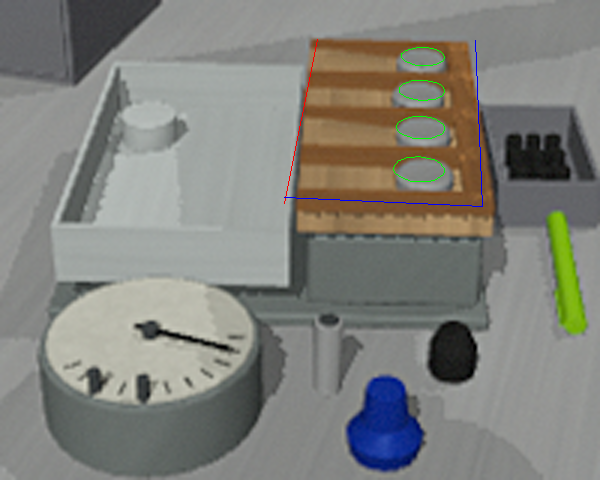

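```bash
python3 - <<'E'
from h import *
from scipy.optimize import least_squares
P={n:bot.capture(n) for n in("top","side")}
q0=np.array([619,-64,.225]); ys=[-69,-23,23,69]
def roi(n,s):
    m=np.zeros((420,560),np.uint8)
    pts=np.array([proj(P[n],L2W(s,p)) for p in[[-84,-90,3],[-84,90,3],[-40,90,3],[-40,-90,3]]]).astype(np.int32)
    cv2.fillPoly(m,[pts],1); return m
obs=[]
s=[619,-64,72.5,.235]
for n in P:
    hsv=cv2.cvtColor(P[n]["image"],cv2.COLOR_RGB2HSV)
    g=((hsv[...,1]<60)&(roi(n,s)>0)).astype(np.uint8)
    c,l,st,ce=cv2.connectedComponentsWithStats(g)
    for i in range(1,c):
        if st[i,4]>25:
            e=[np.linalg.norm(proj(P[n],L2W(s,[-66,y,2.5]))-ce[i]) for y in ys]; k=int(np.argmin(e))
            print(n,k,st[i],ce[i].round(1),round(min(e),1)); obs.append((n,k,ce[i]))
A=[o for o in obs if 1]
cor={"top":((155,120),3,[(264,286,0,100),(602,203,0,-100),(647,361,-98,-100),(311,453,-98,100)]),
"side":((180,165),3,[(298,212,0,100),(312,40,0,-100),(468,42,-98,-100),(492,208,-98,100)])}
def f(q):
    s=[q[0],q[1],72.5,q[2]];r=[]
    for n,k,uv in A: r+=list(proj(P[n],L2W(s,[q[3+k],ys[k],2.5]))-uv)
    for n,(o,S,c) in cor.items():
        for u,v,x,y in c: r+=list(.6*(proj(P[n],L2W(s,[x,y,3.5]))-np.array([u,v])/S-o))
    return np.r_[r,(q[3:]+66)/2]
r=least_squares(f,np.r_[q0,[-66]*4],loss="soft_l1"); q=r.x
print(np.round(q,3),np.round(f(q),1)); np.save("q.npy",q)
E
```

```text
top 0 [340 219  18  18 247] [348.6 227.8] 1.1
top 1 [313 224  18  18 246] [321.6 232.8] 2.7
top 2 [288 232  18  18 241] [296.1 240.3] 1.3
top 3 [260 238  18  18 246] [268.8 246.9] 1.5
side 0 [312 181  17   8 113] [319.8 185. ] 1.7
side 1 [311 192  17   9 132] [318.8 196.5] 3.3
side 2 [312 204  18  10 156] [320.4 209. ] 2.2
side 3 [312 218  19  11 180] [321.1 223.3] 2.2
[ 6.20908e+02 -6.17500e+01  2.51000e-01 -6.67450e+01 -6.42850e+01
 -6.53760e+01 -6.48080e+01] [-0.1 -0.5  0.3 -0.1 -0.5 -0.2  0.2 -0.1  0.2  0.3  0.7  0.   0.6  0.1
  0.6 -0.2 -1.  -0.9 -0.1 -1.7  0.4  0.1 -1.7 -0.1 -0.4 -2.3 -0.1 -0.8
  0.2 -0.6  0.5 -0.5 -0.4  0.9  0.3  0.6]
```

```bash
cat >> h.py <<'E'
try: q=np.load("q.npy"); S=[q[0],q[1],72.5,q[2]]; DX=q[3:]
except Exception: pass
YS=[-69,-23,23,69]
def W(x,y,z): # lip-frame xy, world z
    p=L2W(S,[x,y,0]); return [p[0],p[1],z]
def att(flip=1):
    c,n=np.cos(S[3]),np.sin(S[3]); y=flip*np.array([-n,c,0]); z=np.array([0,0,-1.]); return R.from_matrix(np.c_[np.cross(y,z),y,z]).as_rotvec()
def needle(zp=43,hub=(197.7,190.3)):
    p=bot.capture("top"); g=cv2.cvtColor(p["image"],cv2.COLOR_RGB2GRAY).astype(np.float32)
    c=atz(p,np.array(hub)/[560,420],zp); th=np.arange(-.3,3.2,.01); rr=np.arange(10,34,1.)
    a=S[3]+np.pi-th
    uv=np.array([[proj(p,[c[0]+r*np.cos(t),c[1]+r*np.sin(t),zp]) for r in rr] for t in a]).astype(np.float32)
    v=cv2.remap(g,uv[...,0],uv[...,1],cv2.INTER_LINEAR).mean(1)
    v=cv2.GaussianBlur(v[:,None],(1,9),2).ravel() if 0 else np.convolve(v,np.ones(7)/7,'same'); v[:4]=v[-4:]=255
    k=np.argsort(v)[:12]; return round(float(th[k].mean()),3),round(float(th[k].std()),3)
E
python3 - <<'E'
from h import *
p=bot.capture("top"); c=atz(p,np.array([197.7,190.3])/[560,420],43)
for uv in[(155+52/3,120+235/3),(155+52/3,120+197/3)]:
    w=atz(p,np.array(uv)/[560,420],43)-c; print("peg",np.hypot(*w[:2]),(S[3]+np.pi-np.arctan2(w[1],w[0]))%(2*np.pi))
print("needle",needle())
bot.set_gripper(0)
for fl in(1,-1): print(fl,bot.solve_ik(W(DX[2]+3,23,95),att(fl)))
E
```

```text
peg 46.16809048956148 1.5069901590615324
peg 45.159882785858265 2.004123002276793
needle (0.375, 0.035)
1 [ 0.25250297  0.2898522  -0.42035773  0.         -0.8605864  -1.57259878]
-1 [ 2.52502974e-01  2.89852197e-01 -4.20357732e-01  4.44089210e-16
 -8.60586398e-01  1.56899388e+00]
```

```bash
cat >> h.py <<'E'
def fz(): return float(bot.current_contact_force()[2])
def drag(k,off=3,target=6.,step=2.,xend=20,vel=40):
    y=YS[k]; x=DX[k]+off; t0=bot.current_time_s(); log=[]
    bot.goto(W(x,y,110),att()); bot.movel(W(x,y,82),vel=80); bot.dwell(.2); b=fz(); print("bias",round(b,2),np.round(bot.current_contact_force(),2))
    z=82
    while z>75.0:
        z-=.4; bot.movel(W(x,y,z),vel=20); F=fz()-b
        if F>2.5: break
    else: print("no touch"); bot.movel(W(x,y,110)); return
    print("touch z",round(z,2),"F",round(F,2),bot.current_tcp_pos()[2]); z-=.2; lost=0
    while x<xend:
        x+=step; bot.movel(W(x,y,z),vel=vel); f=bot.current_contact_force(); F=float(f[2])-b
        log.append((round(x),round(z,1),round(F,1),round(float(np.hypot(*f[:2])),1)))
        if F>13: z+=.8; bot.movel(W(x,y,z),vel=40)
        elif F<.7:
            lost+=1
            if x>4 and lost>=2: break
            if x<=4: z-=.3
            if lost>6: print("LOST"); break
        else: lost=0; z+=np.clip((F-target)*.07,-.35,.6)
        z=max(z,75)
    print(*log); bot.movel(W(x,y,z+25),vel=120); print("t",round(bot.current_time_s()-t0,1),bot.current_time_s())
E
python3 - <<'E'
from h import *
print(bot.current_time_s())
drag(2)
bot.movel(W(-60,YS[2],130)); bot.dwell(.4)
print(needle(),needle())
p=bot.capture("side"); save(p,"pics/s1.png")
E
```

```text
3.425
bias -0.01 [ 0.07 -0.06 -0.01]
touch z 77.6 F 4.64 77.89989653509164
(-60, 77.4, 4.8, 0.6) (-58, np.float64(77.3), 6.0, 0.8) (-56, np.float64(77.3), 6.5, 0.9) (-54, np.float64(77.4), 6.9, 0.7) (-52, np.float64(77.4), 7.3, 1.7) (-50, np.float64(77.5), 8.0, 1.2) (-48, np.float64(77.6), 8.0, 2.5) (-46, np.float64(77.8), 8.7, 2.4) (-44, np.float64(78.0), 7.8, 2.1) (-42, np.float64(78.1), 8.8, 2.5) (-40, np.float64(78.3), 9.1, 2.7) (-38, np.float64(78.5), 9.0, 2.1) (-36, np.float64(78.7), 8.9, 2.4) (-34, np.float64(78.9), 8.9, 1.6) (-32, np.float64(79.1), 9.8, 2.4) (-30, np.float64(79.4), 9.3, 2.4) (-28, np.float64(79.6), 9.3, 1.7) (-26, np.float64(79.9), 8.7, 3.1) (-24, np.float64(80.0), 9.0, 1.9) (-22, np.float64(80.3), 9.3, 2.4) (-20, np.float64(80.5), 8.9, 2.1) (-18, np.float64(80.7), 8.8, 2.5) (-16, np.float64(80.9), 9.4, 1.5) (-14, np.float64(81.1), 7.7, 0.6) (-12, np.float64(81.2), 7.9, 1.9) (-10, np.float64(81.4), 7.4, 0.7) (-8, np.float64(81.5), 6.3, 0.2) (-6, np.float64(81.5), 6.5, 0.2) (-4, np.float64(81.5), 6.3, 1.6) (-2, np.float64(81.5), 7.4, 0.4) (0, np.float64(81.6), 6.2, 0.9) (2, np.float64(81.7), 6.6, 1.2) (4, np.float64(81.7), 6.9, 0.2) (6, np.float64(81.8), 5.5, 0.9) (8, np.float64(81.7), 5.9, 0.5) (10, np.float64(81.7), 5.0, 0.4) (12, np.float64(81.6), 3.7, 1.8) (14, np.float64(81.5), 3.0, 1.6) (16, np.float64(81.3), 1.3, 1.0) (18, np.float64(80.9), 0.1, 0.5) (20, np.float64(80.9), -0.6, 0.6)
t 16.4 19.8583
(3.005, 0.035) (3.065, 0.035)
```

View pics/s1.png

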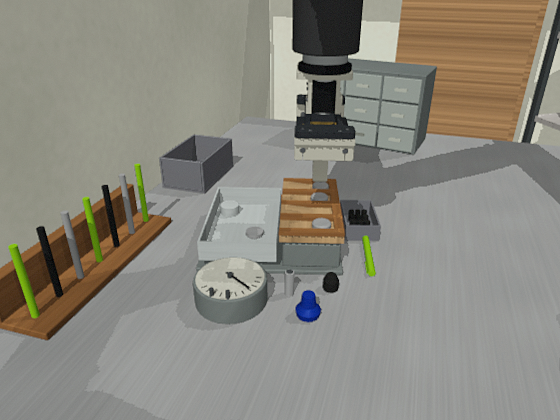

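Disc 2 is in the pan (255,233) and the needle has moved on. The other discs are still in their lanes, and force peaked at about 10 N.

```bash
sed -i 's/def needle(zp=43,hub=(197.7,190.3)):/def needle(zp=43,hub=(197.7,190.3),cam="top"):/; s/p=bot.capture("top"); g=/p=bot.capture(cam); g=/; s/,110),att())/,100),att())/; s/,82),vel=80)/,80.5),vel=100)/; s/z=82$/z=80.5/; s/dwell(.2); b/dwell(.15); b/; s/log.append((round(x),round(z,1)/log.append((round(x),round(float(z),1)/' h.py
python3 - <<'E'
from h import *
sd=dict(hub=(229.7,275),cam="side")
print(needle(**sd))
drag(1,step=2.4)
bot.movel(W(-60,YS[1],110),vel=200); bot.dwell(.3)
print(needle(**sd)); save(bot.capture("side"),"pics/s2.png"); print(bot.current_time_s())
E
```

```text
(0.715, 0.035)
bias 1.1 [0.13 0.57 1.1 ]
touch z 77.7 F 2.82 78.0230101362702
(-59, 77.5, 4.4, 1.0) (-56, 77.4, 4.1, 1.0) (-54, 77.3, 5.2, 0.9) (-52, 77.2, 4.2, 0.3) (-49, 77.1, 6.2, 0.2) (-47, 77.1, 7.0, 0.2) (-44, 77.2, 5.5, 0.3) (-42, 77.1, 6.2, 1.2) (-40, 77.1, 6.0, 0.8) (-37, 77.1, 6.0, 0.7) (-35, 77.1, 7.2, 1.3) (-32, 77.2, 6.4, 1.1) (-30, 77.2, 7.3, 0.9) (-28, 77.3, 6.9, 1.5) (-25, 77.4, 7.4, 0.6) (-23, 77.5, 7.2, 0.7) (-20, 77.6, 6.5, 1.5) (-18, 77.6, 5.6, 1.3) (-16, 77.6, 7.3, 1.0) (-13, 77.7, 6.3, 0.3) (-11, 77.7, 6.1, 1.0) (-8, 77.7, 6.6, 0.4) (-6, 77.7, 5.8, 0.4) (-4, 77.7, 6.6, 0.2) (-1, 77.8, 6.0, 0.4) (1, 77.8, 6.5, 0.9) (4, 77.8, 5.4, 0.5) (6, 77.8, 5.9, 0.2) (8, 77.8, 5.2, 0.9) (11, 77.7, 4.0, 2.3) (13, 77.6, 2.6, 2.8) (16, 77.3, 0.8, 1.8) (18, 77.0, -0.4, 0.5) (20, 77.0, -0.9, 0.7)
t 11.4 32.6
(1.145, 0.035)
33.55
```

View pics/s2.png

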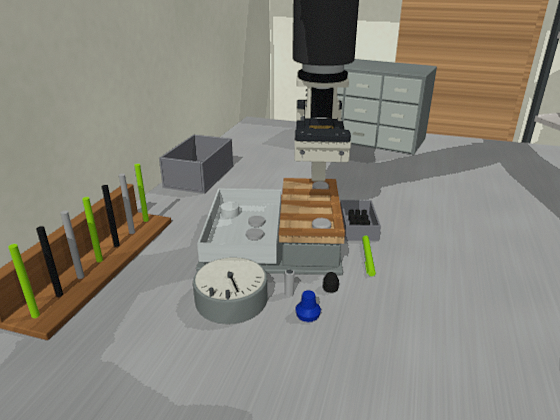

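Two discs are in the pan, at (257,222) and (255,235), and the needle stands at about 1.15, so a third is needed. I'll use disc 3, which is furthest from the tin.

```bash
python3 - <<'E'
from h import *
sd=dict(hub=(229.7,275),cam="side")
drag(3,step=2.4)
bot.movel(W(-60,YS[3],140),vel=200); bot.dwell(.8)
print(needle(**sd)); save(bot.capture("side"),"pics/s3.png"); print(bot.current_time_s())
E
```

```text
bias -0.18 [-0.49 -0.16 -0.18]
touch z 77.7 F 4.67 78.01296363547203
(-59, 77.5, 5.9, 1.2) (-57, 77.5, 4.8, 0.2) (-55, 77.4, 5.9, 0.3) (-52, 77.4, 5.9, 0.5) (-50, 77.4, 5.3, 0.5) (-47, 77.3, 5.8, 0.6) (-45, 77.3, 6.6, 0.3) (-43, 77.4, 6.0, 0.2) (-40, 77.4, 6.9, 1.6) (-38, 77.4, 6.4, 0.8) (-35, 77.5, 7.3, 0.8) (-33, 77.5, 7.0, 0.9) (-31, 77.6, 6.6, 0.8) (-28, 77.7, 7.2, 0.5) (-26, 77.7, 6.2, 0.5) (-23, 77.8, 6.7, 0.6) (-21, 77.8, 6.3, 1.1) (-19, 77.8, 6.5, 1.2) (-16, 77.9, 6.3, 0.7) (-14, 77.9, 6.9, 0.9) (-11, 77.9, 6.3, 0.6) (-9, 78.0, 6.4, 0.9) (-7, 78.0, 5.7, 0.8) (-4, 78.0, 6.9, 0.8) (-2, 78.0, 6.9, 0.3) (1, 78.1, 5.2, 0.7) (3, 78.1, 6.1, 0.7) (5, 78.1, 5.6, 0.6) (8, 78.0, 5.4, 0.1) (10, 78.0, 4.7, 1.3) (13, 77.9, 2.9, 1.5) (15, 77.7, 1.1, 1.6) (17, 77.3, 0.2, 0.8) (20, 77.3, -0.4, 1.3)
t 11.6 45.1083
(1.615, 0.035)
46.6
```

View pics/s3.png

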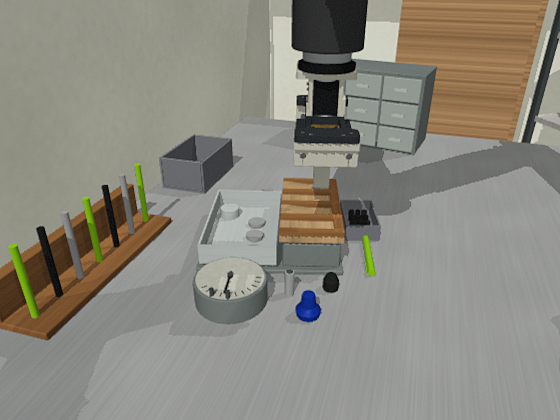

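The needle reads about 1.61, between the pegs at (211,293) and (228,295). The third disc is hidden behind the pan's near wall, and its weight shows on the scale. The gripper is clear, so I'm handing in.

```bash
python3 - <<'E'
from h import *
bot.movel(W(-90,YS[3],200),vel=150); bot.dwell(.3)
print(needle(hub=(229.7,275),cam="side"),bot.current_time_s()); print(bot.hand_in())
E
```

```text
(1.615, 0.035) 47.55
the job is handed in; nothing more can be done
None
```

I dragged discs 2, 1 and 3 into the pan one after another, with sampled force peaking at about 10 N. The needle stands at about 1.61 rad, between the pegs, and I handed the job in at about 48 s; disc 0 was not touched.

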